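Doming punches back on their rack in order of height

TASK

Put the four steel doming punches back on the wooden rack, one standing upright in the middle of each black rubber pad, in order of height: the tallest on the pad next to the tall steel end plate, then step by step down to the shortest at the other end.

Things in the scene. Friction and masses are not known exactly. Their poses are not given: they have to be found in the camera images.
- punch1_mid (a point): Centre, half-way up, of the thinnest and shortest of four loose steel doming punches: a plain straight round steel shank 20 mm in diameter and 42 mm tall in all, flat foot, shallow domed top (the straight shank ends 4 mm below the top). It stands upright on the table; z is its axis, the point is 21 mm above the foot. About 0.1 kg, up to a third more or a quarter less.
- punch2_mid (a point): Centre, half-way up, of the second shortest of four loose steel doming punches: a plain straight round steel shank 26 mm in diameter and 54 mm tall in all, flat foot, shallow domed top (the straight shank ends 6 mm below the top). It stands upright on the table; z is its axis, the point is 27 mm above the foot. About 0.22 kg, up to a third more or a quarter less.
- punch3_mid (a point): Centre, half-way up, of the second tallest of four loose steel doming punches: a plain straight round steel shank 32 mm in diameter and 66 mm tall in all, flat foot, shallow domed top (the straight shank ends 7 mm below the top). It stands upright on the table; z is its axis, the point is 33 mm above the foot. About 0.4 kg, up to a third more or a quarter less.
- punch4_mid (a point): Centre, half-way up, of the thickest and tallest of four loose steel doming punches: a plain straight round steel shank 38 mm in diameter and 78 mm tall in all, flat foot, shallow domed top (the straight shank ends 9 mm below the top). It stands upright on the table; z is its axis, the point is 39 mm above the foot. About 0.6 kg, up to a third more or a quarter less.
- pad_a: One of four equal flat black rubber discs, 52 mm in diameter, 3 mm thick, fixed on the wooden rack in a straight row 75 mm apart; its upper face is 15 mm above the table. Origin at the centre of its underside, 12 mm above the table. Which letter lies where in the row changes from start to start.
- pad_b: One of four equal flat black rubber discs, 52 mm in diameter, 3 mm thick, fixed on the wooden rack in a straight row 75 mm apart; its upper face is 15 mm above the table. Origin at the centre of its underside, 12 mm above the table. Which letter lies where in the row changes from start to start.
- pad_c: One of four equal flat black rubber discs, 52 mm in diameter, 3 mm thick, fixed on the wooden rack in a straight row 75 mm apart; its upper face is 15 mm above the table. Origin at the centre of its underside, 12 mm above the table. Which letter lies where in the row changes from start to start.
- pad_d: One of four equal flat black rubber discs, 52 mm in diameter, 3 mm thick, fixed on the wooden rack in a straight row 75 mm apart; its upper face is 15 mm above the table. Origin at the centre of its underside, 12 mm above the table. Which letter lies where in the row changes from start to start.
- end_plate: Upright steel plate 60 wide, 8 thick, 55 high (top 67 above the table), fixed at one end of the row, either end, 52.5 mm beyond the nearest pad's centre, in line. Origin: centre of its underside, 12 above the table; y along the row (either way), x across. The other end has only a low dark wooden cleat 10 high. The rack is a fixed pale wooden plank 350 x 70 x 12 mm under the pads.
Mind the look-alikes: they are no part of the job. What is shaped like the part that bears punch3_mid but pink or red is not meant.

How it is judged:
By the outcome, as a careful person would: the job done as asked, in the order asked, and still so for the second after the job is handed in, with the robot touching nothing.
It also fails if it takes over 102 s, if anything falls off the work surface, if the arm or the gripper's body presses on something with over 40 N, if the wrist force passes 120 N, or if a joint passes its speed limit or range.

ROBOT

A 6-joint arm with a two-finger parallel gripper is mounted at the origin on the work surface. World frame = base frame: x ahead of the robot, y to its left, z up, the work surface at z = 0. Lengths are in m, angles in rad, forces in N, time in s.
With the tool pointing down it reaches from about 0.275 to 0.825 m from the base axis. Payload 4.9 kg.
Tool frame: the origin (TCP) lies midway between the tips of the shut fingers; the grasp point (between the pads) lies 19 mm behind it (bot.grip_depth is the distance from the TCP to the grasp point, in m); z points along the fingers, y is the line along which they close (so a half turn about z gives the same grasp; the last joint's range is limited). The gripper opens to 85 mm and grips with 20 to 120 N. Pads are 22 mm wide; open, the fingers measure 114 mm over their backs; the gripper's body (76 mm by 85 mm) begins 54 mm behind the grasp point. The pads swing forward as they close: fully open they stand 13 mm farther back than shut.
Start: joints at [1.088, 0.326, -0.193, 1.052, 0, 1.437], TCP at [0.188, 0.517, 0.231] pointing down, gripper open.
Joint ranges: [-2.65, 2.65], [-0.97, 1.79], [-1.3, 1.35], [-1.93, 2.1], [-1.47, 1.37], [-3.14, 3.14]. Speed limits (rad/s): [2.57, 2.57, 3.14, 3.14, 3.14, 3.14].

INTERFACE

Orientations are given as a unit quaternion [w, x, y, z].
In Python, from cell import bot gives the robot as it stands. Calls block until the motion is done:
- bot.move_pose(position, orientation): joint-space move of the TCP to a pose.
- bot.move_linear(position, speed=0.15, rotation=None, until_force=None): straight line of the TCP; rotation=None keeps the orientation; speed is the mean speed in m/s. With until_force (N) it stops when the force on the tool has changed by that much, and returns True; else False.
- bot.goto_joints(angles): joint-space move.
- bot.set_gripper(opening, grasp_force=None): opening from 0.0 (shut) to 1.0 (fully open); grasp_force is the grip in N (None keeps the last); returns when the fingers have stopped.
- bot.wait(seconds).
- bot.solve_ik(position, orientation): joint angles nearest the present ones, or None.
- bot.camera(name): name is "side" or "top"; returns the picture (384x512x3 uint8, red, green, blue); there is no depth.
- bot.calibration(name): a dict with "mtx" (3x3 intrinsics, pixels), "extrinsics" (4x4, takes a point from world to camera coordinates). Camera axes: x right, y down, z forward; pixel columns grow to the right and rows downward; lengths in m; the calibration is good to about 2 mm. A picture is of the moment at which its call begins. calibration takes no time and is no camera call.
A pose or a line that the arm cannot do raises bot.PlanningError and nothing moves.
- bot.close_job(): hands the job in; it is judged then, once.
Trained networks look in the newest picture that a camera, given by its name, has taken for a name from the list of things; names that differ only in an ending like _2 or _b are one class to them, and where a whole thing is asked for, a point or a joint stands for the part that bears it (a point fixed in the world has none). Each returns a list of dicts, best first, with "confidence" (0 to 1); they miss things now and then, are a little off and sometimes report something else, mostly with a low value. They report only what shows in the picture. A call takes as long as a camera call. They do not tell look-alikes from the thing itself.
- bot.search_frame(camera, thing): "bbox" ([left, top, width, height] in pixels, round what is visible of it).
Readings, each from a call of its own:
- bot.read_clock(): time.
- bot.read_joint_positions(): joint angles.
- bot.read_joint_vel(): joint speeds.
- bot.read_joint_efforts(): joint torques, N m.
- bot.read_position(): TCP position.
- bot.read_tool_rot(): TCP orientation.
- bot.read_ft_force(): force on the tool from outside, world axes, zero at the start.
- bot.read_moment(): the same for the moment, N m.
- bot.read_gripper_width(): opening from 0.0 (shut) to 1.0 (fully open).
- bot.read_finger_force(): force on a finger pad.
Only numpy, scipy, OpenCV 4.12 (cv2) and the standard library are available. Lean on these libraries where they do the work, as an engineer would, in place of code of your own. Each camera call takes 0.05 s, during which the arm holds its last target. There are 200 camera calls.

## Working session

There is one attempt and no reset: what is moved stays moved. The work goes in short steps, each a Python script; the robot and the scene stay as the last script left them, time stands still between calls to the robot, and variables do not carry over. Pictures are saved under pics/ and viewed, at most 14 in all, crops included, and the job is handed in when it is done.

```bash
mkdir -p pics; ls; python3 - <<'E'
from cell import bot
import cv2,numpy as np
for c in ["top","side"]:
    im=bot.camera(c); cv2.imwrite(f"pics/{c}0.png",im[...,::-1])
    k=bot.calibration(c); print(c,np.round(k["mtx"],1).tolist(),np.round(k["extrinsics"],3).tolist())
    for t in ["punch1_mid","punch2_mid","punch3_mid","punch4_mid","pad_a","end_plate"]:
        print(t,[(np.round(d["bbox"]).tolist(),round(d["confidence"],2)) for d in bot.search_frame(c,t)])
E
```

```text
pics
top [[356.7, 0.0, 253.7], [0.0, 356.7, 192.3], [0.0, 0.0, 1.0]] [[0.016, -0.999, 0.038, -0.023], [-0.987, -0.022, -0.161, 0.516], [0.162, -0.035, -0.986, 0.641], [0.0, 0.0, 0.0, 1.0]]
punch1_mid [([95.0, 222.0, 21.0, 14.0], 0.49)]
punch2_mid [([372.0, 227.0, 12.0, 16.0], 0.55)]
punch3_mid [([180.0, 220.0, 25.0, 18.0], 0.73), ([160.0, 264.0, 19.0, 22.0], 0.61), ([254.0, 271.0, 15.0, 16.0], 0.51)]
punch4_mid [([288.0, 230.0, 28.0, 23.0], 0.77)]
pad_a [([271.0, 142.0, 25.0, 24.0], 0.71), ([235.0, 135.0, 23.0, 26.0], 0.66), ([198.0, 127.0, 27.0, 27.0], 0.64), ([162.0, 121.0, 27.0, 26.0], 0.63)]
end_plate [([183.0, 220.0, 23.0, 17.0], 0.71), ([305.0, 137.0, 13.0, 34.0], 0.62), ([288.0, 230.0, 26.0, 24.0], 0.49)]
side [[372.9, 0.0, 255.7], [0.0, 372.9, 187.0], [0.0, 0.0, 1.0]] [[0.921, -0.39, 0.018, -0.479], [-0.222, -0.562, -0.796, 0.151], [0.321, 0.729, -0.604, 0.715], [0.0, 0.0, 0.0, 1.0]]
punch1_mid []
punch2_mid [([266.0, 273.0, 17.0, 30.0], 0.89), ([192.0, 137.0, 6.0, 19.0], 0.33)]
punch3_mid [([208.0, 159.0, 16.0, 30.0], 0.58), ([167.0, 159.0, 16.0, 32.0], 0.57), ([183.0, 202.0, 15.0, 28.0], 0.57)]
punch4_mid [([226.0, 210.0, 19.0, 40.0], 0.81)]
pad_a [([274.0, 165.0, 16.0, 14.0], 0.76), ([264.0, 151.0, 21.0, 13.0], 0.65), ([282.0, 182.0, 22.0, 14.0], 0.54)]
end_plate []
```

```bash
python3 - <<'E'
import cv2
a=cv2.imread("pics/top0.png")[90:330,60:420]; cv2.imwrite("pics/top0c.png",cv2.resize(a,None,fx=2.2,fy=2.2,interpolation=2))
a=cv2.imread("pics/side0.png")[100:350,100:460]; cv2.imwrite("pics/side0c.png",cv2.resize(a,None,fx=2.2,fy=2.2,interpolation=2))
E
```

```text
(no output)
```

View pics/top0c.png

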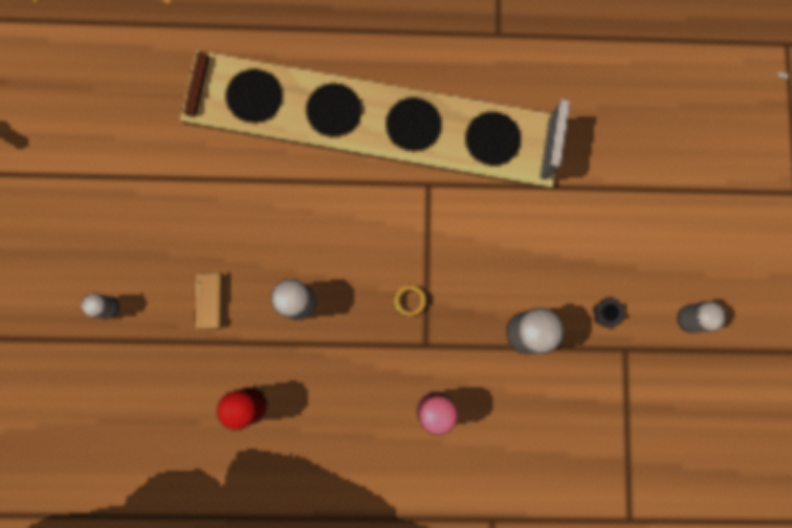

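View pics/side0c.png

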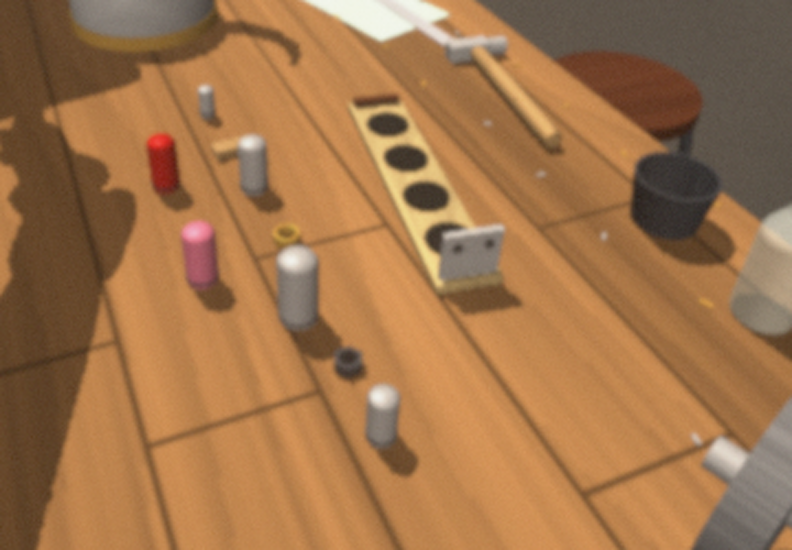

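The top view shows four grey punches from left to right: punch1 at about (103,229), punch3 at (192,226), punch4 at (304,240) and punch2 at (382,233). The red and pink look-alikes are nearer the robot. The four pads run from (174,134) to (284,153), and the steel plate is at the right end. The side view agrees: the plate is at the near end, and the nut, ring and block are only clutter.

```bash
cat > loc.py <<'E'
import cv2,numpy as np
from scipy.optimize import minimize
from cell import bot
R={1:.010,2:.013,3:.016,4:.019}; H={1:.042,2:.054,3:.066,4:.078}; D={1:.004,2:.006,3:.007,4:.009}
def proj(c,P):
    k=bot.calibration(c); E=k["extrinsics"]; q=(np.atleast_2d(P)@E[:3,:3].T+E[:3,3])@k["mtx"].T
    return q[:,:2]/q[:,2:]
def ray(c,px,z):
    k=bot.calibration(c); E=k["extrinsics"]; d=E[:3,:3].T@np.linalg.solve(k["mtx"],[*px,1]); o=-E[:3,:3].T@E[:3,3]
    return (o+d*(z-o[2])/d[2])[:2]
def model(n,xy,z0=0):
    a=np.linspace(0,2*np.pi,40,endpoint=False); r,h,d=R[n],H[n],D[n]
    prof=[(r,0),(r,h-d)]+[(r*np.cos(t),h-d+d*np.sin(t)) for t in (.4,.8,1.2,1.57)]
    return np.vstack([np.c_[xy[0]+p*np.cos(a),xy[1]+p*np.sin(a),np.full(40,z0+z)] for p,z in prof])
def mask(im):  # grey steel: low saturation
    f=im.astype(float); return ((f.max(2)-f.min(2))/(f.max(2)+1)<.28)&(f.max(2)>35)
def fit(c,im,n,px,z0=0):
    """fit the projected silhouette of punch n near pixel px (its middle)"""
    m=mask(im).astype(np.float32); x0,y0=int(px[0])-28,int(px[1])-28; S=4
    m=cv2.resize(m[y0:y0+56,x0:x0+56],None,fx=S,fy=S,interpolation=1)
    def cost(xy):
        h=cv2.convexHull(((proj(c,model(n,xy,z0))-[x0,y0]+.5)*S).astype(np.float32))
        w=np.zeros(m.shape,np.float32); cv2.fillConvexPoly(w,np.round(h*16).astype(np.int32),1,shift=4)
        return float(1-np.minimum(w,m).sum()/np.maximum(w,m).sum())
    s=ray(c,px,z0+H[n]/2)
    r=minimize(cost,s,method="Nelder-Mead",options=dict(initial_simplex=[s,s+[.01,0],s+[0,.01]],xatol=2e-4,fatol=1e-4))
    return r.x,1-r.fun
E
python3 - <<'E'
from loc import *
T=cv2.imread("pics/top0.png")[...,::-1]; S=cv2.imread("pics/side0.png")[...,::-1]
tp={1:(105,229),2:(378,235),3:(194,228),4:(302,241)}
sp={1:(193.6,146),2:(274.5,288),3:(215.5,174),4:(235.5,231)}
for n in tp:
    for c,im,p in(("top",T,tp[n]),("side",S,sp[n])):
        x,q=fit(c,im,n,p); print(n,c,np.round(x,4),round(q,2))
pads=[]
for c,im,roi in(("top",T,(110,175,150,300)),("side",S,(145,220,255,315))):
    g=np.zeros(im.shape[:2],np.uint8); a,b,l,r=roi
    g[a:b,l:r]=(im[a:b,l:r].max(2)<48)*255
    n,_,st,ce=cv2.connectedComponentsWithStats(g)
    for i in range(1,n):
        if st[i,4]>60: print(c,st[i].tolist(),np.round(ray(c,ce[i],.015),4))
E
```

```text
1 top [0.4426 0.2696] 0.76
1 side [0.4454 0.2737] 0.3
2 top [ 0.4426 -0.2587] 0.79
2 side [ 0.4442 -0.2573] 0.69
3 top [0.4509 0.1005] 0.82
3 side [0.4521 0.102 ] 0.73
4 top [ 0.4269 -0.1073] 0.87
4 side [ 0.4291 -0.1066] 0.88
top [164, 122, 24, 23, 430] [0.639  0.1471]
top [200, 129, 24, 22, 422] [0.6273 0.0735]
top [236, 135, 24, 23, 418] [ 6.156e-01 -4.000e-04]
top [273, 142, 23, 22, 415] [ 0.6041 -0.0743]
```

Both cameras agree to about 2 mm, and the pads come out about 74.5 mm apart, which matches the stated 75. I'll check reachability and then place punch4 first.

```bash
cat > job.py <<'E'
from loc import *
from scipy.spatial.transform import Rotation as Ro
P={1:(.4435,.2705),2:(.4434,-.258),3:(.4515,.1013),4:(.428,-.107)}
c0=np.array([.6225,.0372]); e=np.array([-.0349,-.2214]); e/=np.linalg.norm(e)   # row, towards plate
PAD={n:c0+e*.075*(n-2.5) for n in P}
TZ={1:.006,2:.012,3:.018,4:.025}
u=np.array([-e[1],e[0]])  # across the row
def quat(s):
    y=np.array([*(s*u),0]); z=np.array([0,0,-1.]); return Ro.from_matrix(np.c_[np.cross(y,z),y,z]).as_quat()[[3,0,1,2]]
def place(n,s,up=.20,pick=None,dest=None):
    q=quat(s); p=P[n] if pick is None else pick; d=PAD[n] if dest is None else dest; w=2*R[n]/.085
    bot.move_pose([*p,TZ[n]+.11],q); bot.set_gripper(min(1,w+.3),{1:30,2:40,3:50,4:60}[n])
    bot.move_linear([*p,TZ[n]],.12); bot.set_gripper(0)
    g=bot.read_gripper_width()*85; bot.move_linear([*p,up],.2)
    bot.move_pose([*d,up],q); bot.move_linear([*d,TZ[n]+.015+.012],.2)
    hit=bot.move_linear([*d,TZ[n]+.015-.003],.03,until_force=4); z=bot.read_position()[2]
    print(n,"grip mm",round(g,1),"hit",hit,"z err",round(z-TZ[n]-.015,4),"t",bot.read_clock())
    if hit:
        bot.set_gripper(min(1,w+.25)); bot.move_linear([*d,up],.2)
E
python3 - <<'E'
from job import *
for n in P: print(n,np.round(PAD[n],3),np.hypot(*PAD[n]).round(3))
ok={}
for s in(1,-1):
    ok[s]=[bot.solve_ik([*x,z],quat(s)) for n in P for x,z in((P[n],TZ[n]),(P[n],.2),(PAD[n],TZ[n]+.012),(PAD[n],.2))]
    print(s,[None if j is None else round(float(j[5]),2) for j in ok[s]])
s=max(ok,key=lambda s:(sum(j is not None for j in ok[s]),-max(abs(j[5]) for j in ok[s] if j is not None)))
print("s",s)
place(4,s)
for c in("top","side"):
    im=bot.camera(c); cv2.imwrite(f"pics/{c}1.png",im[...,::-1])
E
```

```text
1 [0.64  0.148] 0.657
2 [0.628 0.074] 0.633
3 [0.617 0.   ] 0.617
4 [ 0.605 -0.074] 0.609
1 [2.13, 2.13, 1.84, 1.84, 1.06, 1.06, 1.73, 1.73, 1.79, 1.79, 1.61, 1.61, 1.31, 1.31, 1.48, 1.48]
-1 [-1.01, -1.01, -1.3, -1.3, -2.09, -2.09, -1.41, -1.41, -1.35, -1.35, -1.53, -1.53, -1.83, -1.83, -1.66, -1.66]
s -1
4 grip mm 36.4 hit True z err 0.0009 t 8.325
```

```bash
python3 - <<'E'
import cv2,numpy as np
a=cv2.imread("pics/side1.png")[120:330,120:380];b=cv2.imread("pics/top1.png")[90:300,60:400]
im=np.hstack([a,b]);cv2.imwrite("pics/c1.png",cv2.resize(im,None,fx=1.33,fy=1.33))
E
```

```text
(no output)
```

View pics/c1.png

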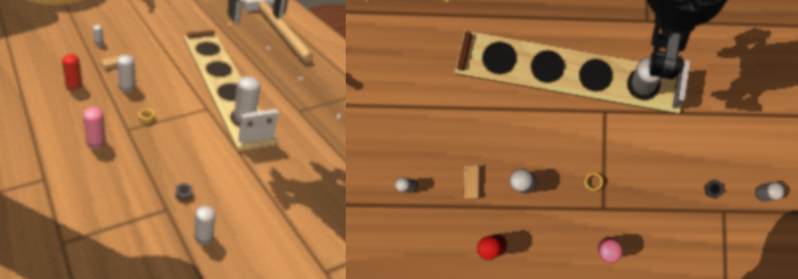

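Punch4 stands upright on the pad by the plate, near (247,105) in the composite's left half and (645,75) in the right. The other punches have not moved, so I'll continue with 3, 2 and 1.

```bash
python3 - <<'E'
from job import *
for n in(3,2,1): place(n,-1)
bot.move_pose([.35,.35,.3],quat(-1))
for c in("top","side"):
    im=bot.camera(c); cv2.imwrite(f"pics/{c}2.png",im[...,::-1])
    for n in P:
        x,q=fit(c,im,n,proj(c,[*PAD[n],.015+H[n]/2])[0],.015); print(c,n,np.round((x-PAD[n])*1e3,1),round(q,2))
a=cv2.imread("pics/side2.png")[100:310,150:410];b=cv2.imread("pics/top2.png")[90:300,60:400]
cv2.imwrite("pics/c2.png",cv2.resize(np.hstack([a,b]),None,fx=1.33,fy=1.33)); print(bot.read_clock())
E
```

```text
3 grip mm 30.9 hit True z err 0.0008 t 15.5417
2 grip mm 24.8 hit True z err 0.0007 t 23.625
1 grip mm 18.6 hit True z err 0.0008 t 31.1667
top 1 [-0.3 -0.7] 0.85
top 2 [-0.9  0.9] 0.88
top 3 [-1.8 -0.2] 0.9
top 4 [-1.7  1.1] 0.71
side 1 [-0.4 -5.7] 0.22
side 2 [-1.1 -1.9] 0.26
side 3 [-0.9 -5.4] 0.33
side 4 [-1.8 -2.1] 0.41
34.0333
```

View pics/c2.png

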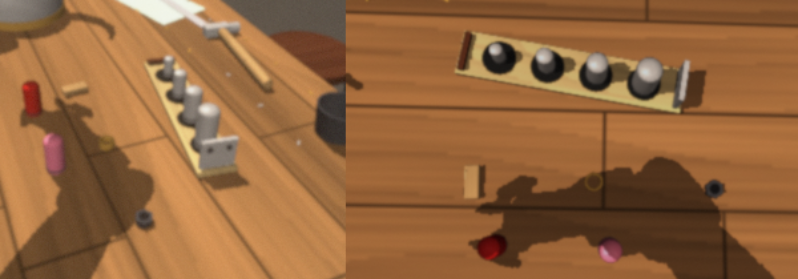

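All four punches stand upright on their pads, tallest next to the plate. The top-view fits put each within about 2 mm of its pad centre. The side-view fits don't count, because the grey mask there also picks up the black pads. I'll hand it in.

```bash
python3 -c "
from cell import bot
print(bot.close_job())"
```

```text
the job is handed in; nothing more can be done
None
```

I handed the job in at about 34 s: all four punches stand upright on the rack, tallest next to the steel end plate down to the shortest, each within about 2 mm of its pad's centre in the top view (the judge's verdict wasn't returned).

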